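# Sweep returned temperature loggers into the catch bay

### The arm

A 7-joint arm with a two-finger parallel gripper is mounted at the origin on the work surface. World frame = base frame: x ahead of the robot, y to its left, z up, the work surface at z = 0. Lengths are in m, angles in rad, forces in N, time in s.
With the tool pointing down it reaches from about 0.4 to 0.85 m from the base axis. Payload 6.9 kg.
Tool frame: the origin (TCP) lies midway between the tips of the shut fingers; the grasp point (between the pads) lies behind it (ctrl.pinch_z is the z of the grasp point in the tool frame, in m); z points along the fingers, y is the line along which they close (so a half turn about z gives the same grasp; the last joint's range is limited). The gripper opens to 85 mm and grips with 20 to 120 N. Pads are 22 mm wide; open, the fingers measure 114 mm over their backs; the gripper's body (76 mm by 85 mm) begins 54 mm behind the grasp point. The pads swing forward as they close: fully open they stand 13 mm farther back than shut.
Start: joints at [-1.139, 0.507, -0.238, 1.5, 0.126, 1.149, -0.155], TCP at [0.2, 0.592, 0.231] pointing down, gripper open.
Joint ranges: [-3.08, 3.08], [-0.24, 2.05], [-1.43, 1.35], [0, 2.5], [-1.52, 4.66], [0.17, 1.96], [-2.89, 2.89]. Speed limits (rad/s): [2.39, 2.39, 3.14, 3.14, 3.14, 3.14, 3.14].

### API

Orientations are given as a unit quaternion [w, x, y, z].
In Python, from station import ctrl, get_state, vision, ticket, models gives the robot as it stands. Calls block until the motion is done:
- ctrl.movep(position, orientation): joint-space move of the TCP to a pose.
- ctrl.movel(position, frame=None, max_speed=0.15): straight line of the TCP; frame=None keeps the orientation; max_speed is the mean speed in m/s.
- ctrl.set_joints(angles): joint-space move.
- ctrl.ungrasp() and ctrl.close_gripper(force=None): open the fingers fully, or close them until they stop; force is the grip in N (None keeps the last).
- ctrl.pause(seconds).
- ctrl.ik(position, orientation): joint angles nearest the present ones, or None.
- get_state(): the state.
- vision.grab_frame(name): name is "scene" or "top"; returns (picture, depth): 384x512x3 uint8, blue, green, red; 384x512 float32, m along the optical axis (not along the pixel's ray), 0 where there is no reading.
- vision.camera_info(name): a dict with "mtx" (3x3 intrinsics, pixels), "R" (3x3) and "t" (3): a world point X has camera coordinates R X + t. Camera axes: x right, y down, z forward; pixel columns grow to the right and rows downward; lengths in m; the calibration is good to about 2 mm. A picture is of the moment at which its call begins. camera_info takes no time and is no camera call.
A pose or a line that the arm cannot do raises ctrl.Unreachable and nothing moves.
- ticket.close_job(): hands the job in; it is judged then, once.
Trained networks look in the newest picture that a camera, given by its name, has taken for a name from the list of things; names that differ only in an ending like _2 or _b are one class to them, and where a whole thing is asked for, a point or a joint stands for the part that bears it (a point fixed in the world has none). Each returns a list of dicts, best first, with "p" (0 to 1); they miss things now and then, are a little off and sometimes report something else, mostly with a low value. They report only what shows in the picture. A call takes as long as a camera call. They do not tell look-alikes from the thing itself.
- models.recognise(camera, target): "point" ([column, row] in pixels, amid what is visible of it).
- models.masks_of(camera, target): "mask" (384x512 bool, what is visible of it) and "point" ([column, row] in pixels, amid what is visible of it).
The state is a dict: "time": time; "qpos": joint angles; "qd": joint speeds; "tau": joint torques, N m; "tcp_pos": TCP position; "eef_rot": TCP orientation; "contact_force": force on the tool from outside, world axes, zero at the start; "wrist_torque": the same for the moment, N m; "width": finger opening in m; "gripper_force": force on a finger pad.
Only numpy, scipy, OpenCV 4.12 (cv2) and the standard library are available. Lean on these libraries where they do the work, as an engineer would, in place of code of your own. Each camera call takes 0.05 s, during which the arm holds its last target. There are 200 camera calls.

### The job

Sweep the three loose black logger discs along the shelf with your fingertips, in through the open side of the three-sided steel catch bay, so that all three end up lying flat and wholly inside it. Slide them only: do not pick any up or lift them over the walls. Leave the two vials and the little carton standing where they are.

Things in the scene. Friction and masses are not known exactly. Their poses are not given: they have to be found in the camera images.
- logger0: Loose temperature logger, one of three alike: black plastic disc with a round grey metal inlay on top, 38 mm across, 12 mm high, 15 to 31 g, lying flat on the shelf; it slides when pushed. Origin: centre of its underside; z up.
- logger1: Loose temperature logger, one of three alike: black plastic disc with a round grey metal inlay on top, 38 mm across, 12 mm high, 15 to 31 g, lying flat on the shelf; it slides when pushed. Origin: centre of its underside; z up.
- logger2: Loose temperature logger, one of three alike: black plastic disc with a round grey metal inlay on top, 38 mm across, 12 mm high, 15 to 31 g, lying flat on the shelf; it slides when pushed. Origin: centre of its underside; z up.
- bay: Catch bay, fixed to the shelf: a U of three steel walls 24 mm high, 4 mm thick, with no floor or sill (discs slide on the bare shelf). Inside 210 mm wide (its y), 120 mm deep (its x). Origin: on the shelf, centre of the inner area; x points from the mouth to the back wall: the open mouth is at x = -60 mm, the back wall's inner face at x = +60 mm, the side walls' inner faces at y = -105 and +105 mm.
- vial0: Bystander: glass medicine vial with a green cap, 24 mm across, 45 mm high, standing loose beside the work. Origin: centre of its underside; z up.
- vial1: Bystander: glass medicine vial with a green cap, 24 mm across, 45 mm high, standing loose beside the work. Origin: centre of its underside; z up.
- carton: Bystander: small white medicine carton with a green band, 34 x 34 mm, 52 mm high, standing loose beside the work. Origin: centre of its underside; z up.
Not all that is in view belongs to the job. What is shaped like the logger2 but yellow is not meant. Leave any turquoise look-alike of the logger0 alone.

How it is judged:
By the outcome, as a careful person would: the job done as asked, in the order asked, and still so for the second after the job is handed in, with the robot touching nothing.
It also fails if it takes over 72 s, if anything falls off the work surface, if the arm or the gripper's body presses on something with over 40 N, if the wrist force passes 120 N, or if a joint passes its speed limit or range.

## Working session

There is one attempt and no reset: what is moved stays moved. The work goes in short steps, each a Python script; the robot and the scene stay as the last script left them, time stands still between calls to the robot, and variables do not carry over. Pictures are saved under pics/ and viewed, at most 10 in all, crops included, and the job is handed in when it is done.

```bash
ls; mkdir -p pics
python3 - <<'E'
from station import ctrl,get_state,vision
import cv2
for n in("scene","top"):
    p,d=vision.grab_frame(n); cv2.imwrite(f"pics/{n}0.png",p)
    i=vision.camera_info(n); print(n,i["mtx"].tolist(),(-i["R"].T@i["t"]).round(3),i["R"].round(3).tolist())
s=get_state();print(s["time"],s["tcp_pos"],s["eef_rot"],s["width"],ctrl.pinch_z)
E
```

```text
pics
scene [[428.3546305477141, 0.0, 255.59164868701254], [0.0, 428.3546305477141, 185.94181365408636], [0.0, 0.0, 1.0]] [ 1.107 -0.518  0.532] [[0.651, 0.759, 0.014], [0.419, -0.344, -0.84], [-0.632, 0.553, -0.542]]
top [[354.1459815583565, 0.0, 256.3963994789726], [0.0, 354.1459815583565, 191.93002933819147], [0.0, 0.0, 1.0]] [ 0.437 -0.017  0.765] [[-0.004, -0.999, 0.033], [-0.989, -0.0, -0.146], [0.146, -0.034, -0.989]]
0.1 [0.19999113 0.59167933 0.23052905] [-1.13978853e-04  1.62190716e-01  9.86759122e-01 -7.70325270e-04] 0.08533483545240896 -0.0187
```

View pics/top0.png

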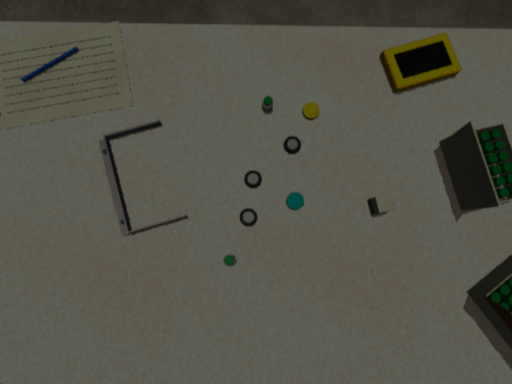

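View pics/scene0.png

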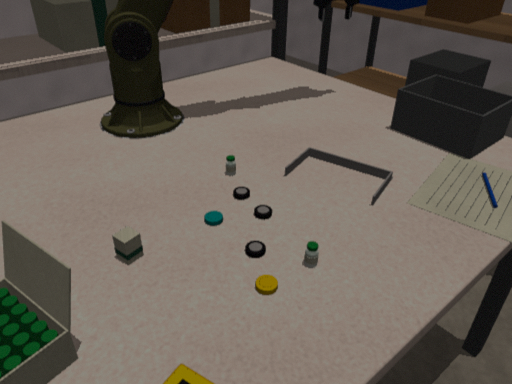

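The top view shows black discs at (292,145), (253,179) and (249,217). The look-alikes are yellow (311,111) and turquoise (295,201), which are not meant. The vials are at (267,103) and (230,260), the carton is at (380,206), and the bay is on the left with its mouth facing right. The scene view agrees.

```bash
cat > h.py <<'E'
from station import ctrl,get_state,vision,ticket,models
import numpy as np,cv2
def w(n,px,z):
    i=vision.camera_info(n);R=i["R"];c=-R.T@i["t"]
    r=R.T@np.linalg.inv(i["mtx"])@np.array([px[0],px[1],1.]);return (c+r*(z-c[2])/r[2])
E
python3 - <<'E'
from h import *
p,d=vision.grab_frame("top")
i=vision.camera_info("top")
def dep(u,v):
    z=float(np.median(d[v-1:v+2,u-1:u+2]));return (i["R"].T@(np.linalg.inv(i["mtx"])@np.array([u,v,1.])*z-i["t"])).round(3)
for t,h in(("logger0",.012),("vial0",.045),("carton",.05),("bay",.024)):
    for r in models.recognise("top",t):
        u=np.array(r["point"]);print(t,round(r["p"],2),u.round(),w("top",u,h)[:2].round(3),dep(*u.round().astype(int)))
p2=p[90:280,90:410];
g=cv2.convertScaleAbs(cv2.resize(p2,None,fx=2.5,fy=2.5,interpolation=cv2.INTER_CUBIC),alpha=2)
cv2.imwrite("pics/crop1.png",g)
hsv=cv2.cvtColor(p,cv2.COLOR_BGR2HSV)
print("shelf",dep(200,180),dep(300,250))
E
```

```text
logger0 0.7 [253. 181.] [ 0.573 -0.035] [ 0.572 -0.036  0.012]
logger0 0.7 [308. 110.] [ 0.733 -0.158] [ 0.733 -0.159  0.013]
logger0 0.63 [294. 203.] [ 0.524 -0.125] [ 0.524 -0.123  0.012]
logger0 0.55 [292. 143.] [ 0.657 -0.121] [ 0.657 -0.122  0.013]
logger0 0.53 [248. 219.] [ 0.491 -0.024] [ 0.49  -0.025  0.012]
vial0 0.6 [229. 258.] [0.41  0.014] [0.41  0.014 0.045]
carton 0.97 [380. 206.] [ 0.514 -0.296] [ 0.514 -0.295  0.052]
carton 0.67 [228. 258.] [0.41  0.016] [0.41  0.016 0.045]
bay 0.68 [117. 178.] [0.576 0.251] [0.579 0.256 0.009]
shelf [ 0.577  0.08  -0.001] [ 0.425 -0.136  0.   ]
```

View pics/crop1.png

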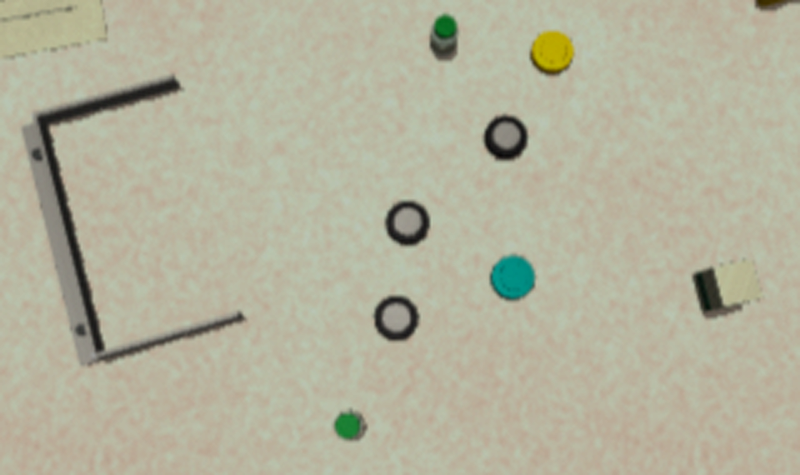

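The close crop (2.5x, offset 90,90) confirms the three black discs with grey inlays at (292,145), (253,179) and (248,217). Yellow and turquoise are rejected. The bay is a U opening to the right, so next I'll fit its frame from the depth image.

```bash
cat >> h.py <<'E'
def cloud(n="top"):
    p,d=vision.grab_frame(n);i=vision.camera_info(n)
    v,u=np.mgrid[:384,:512];X=(np.linalg.inv(i["mtx"])@np.stack([u.ravel()*1.,v.ravel(),np.ones(u.size)]))*d.ravel()
    return p,(i["R"].T@(X-i["t"][:,None])).T.reshape(384,512,3)
def discs(p,X):
    b=(X[...,2]>.007)&(X[...,2]<.018)
    n,l,s,c=cv2.connectedComponentsWithStats(b.astype(np.uint8));o=[]
    for k in range(1,n):
        if 120<s[k,4]<400 and max(s[k,2:4])<26:
            m=l==k;h=cv2.cvtColor(p,cv2.COLOR_BGR2HSV)[m]
            x=X[m][:,:2];o.append((x.mean(0),np.ptp(x,axis=0),np.median(h,0)))
    return o
E
python3 - <<'E'
from h import *
p,X=cloud()
for o in discs(p,X): print(*[a.round(3) for a in o])
m=(X[...,2]>.018)&(X[...,2]<.03); m[:,210:]=0; m[:105]=0;m[250:]=0
P=X[m][:,:2]; r=cv2.minAreaRect(P.astype(np.float32)); print(len(P),r, cv2.boxPoints(r).round(3).tolist(), np.median(X[m][:,2]))
for q in((162,123),(105,137),(130,231),(187,216)): print(q,w("top",q,.012).round(3))
print(X[180,95:125].round(3)[:, [1,2]].tolist())
for u,h in (((268,103),.045),((230,260),.045)): print(w("top",u,h).round(3))
E
```

```text
[ 0.735 -0.165] [0.037 0.036] [ 27. 255.  93.]
[ 0.656 -0.122] [0.036 0.036] [21. 22. 37.]
[ 0.579 -0.035] [0.036 0.037] [21.  21.5 41. ]
[ 0.531 -0.126] [0.035 0.035] [ 88. 255.  71.]
[ 0.496 -0.025] [0.036 0.034] [21. 21. 42.]
564 ((0.5838205814361572, 0.19684982299804688), (0.2187473326921463, 0.12450865656137466), 16.53057861328125) [[0.460999995470047, 0.22499999403953552], [0.4970000088214874, 0.10599999874830246], [0.7059999704360962, 0.1679999977350235], [0.6710000038146973, 0.2879999876022339]] 0.023382857143152504
(162, 123) [0.701 0.164 0.012]
(105, 137) [0.669 0.285 0.012]
(130, 231) [0.466 0.222 0.012]
(187, 216) [0.497 0.104 0.012]
[[0.306, -0.001], [0.305, -0.003], [0.302, 0.0], [0.3, -0.001], [0.298, -0.001], [0.295, 0.0], [0.293, 0.001], [0.291, -0.001], [0.289, -0.001], [0.286, 0.002], [0.284, 0.001], [0.283, -0.0], [0.281, -0.001], [0.277, 0.002], [0.275, 0.002], [0.274, 0.001], [0.271, 0.001], [0.27, -0.0], [0.267, 0.001], [0.256, 0.024], [0.254, 0.025], [0.254, 0.019], [0.255, 0.011], [0.255, 0.006], [0.254, 0.0], [0.253, -0.001], [0.25, 0.001], [0.249, -0.001], [0.246, -0.0], [0.243, 0.002]]
[ 0.736 -0.067  0.045]
[0.406 0.012 0.045]
```

The fit matches the given sizes: 219 x 125 mm for the bay and about 37 mm for the discs. I'll push the upper disc first, straight along its line into a bay slot.

```bash
cat >> h.py <<'E'
from scipy.spatial.transform import Rotation as Ro
a=np.deg2rad(16.53);bx=np.array([-np.sin(a),np.cos(a)]);by=np.array([-bx[1],bx[0]])
bc=np.array([.5838,.1968])-.002*bx
def tob(P): d=np.asarray(P)-bc; return np.array([d@bx,d@by])
def tow(b): return bc+b[0]*bx+b[1]*by
def push(start,tgt,back=.048,off=.030,z=.004,hz=.075):
    """slide disc at world xy start to bay coords tgt with shut fingertips"""
    g=tow(tgt);u=(g-start)/np.linalg.norm(g-start);s=start-back*u;q0=get_state()["qpos"];best=None
    for sg in(1,-1):
        x=np.array([*(sg*u),0]);zz=np.array([0,0,-1.]);R=np.column_stack([x,np.cross(zz,x),zz])
        q=Ro.from_matrix(R).as_quat(scalar_first=True);j=ctrl.ik([*s,hz],q)
        if j is not None:
            c=abs(np.asarray(j)-q0).max()
            if best is None or c<best[0]: best=(c,q,j)
    ctrl.set_joints(best[2]); ctrl.movel([*s,z],max_speed=.15)
    e=g-off*u; ctrl.movel([*e,z],max_speed=.11)
    st=get_state();print("t",st["time"],"tcp",st["tcp_pos"].round(4),"F",np.round(st["contact_force"],1))
    ctrl.movel([*(e-.02*u),z],max_speed=.1); ctrl.movel([*(e-.02*u),hz],max_speed=.2)
    print("jmax",best[0].round(2),"t",get_state()["time"])
def report():
    for o in discs(*(cloud())): print(o[0].round(3),"bay",tob(o[0]).round(3),"hsv",o[2])
E
python3 - <<'E'
from h import *
ctrl.close_gripper()
push(np.array([.656,-.122]),(.03,-.07))
print(get_state()["width"]); report()
p,_=vision.grab_frame("scene");cv2.imwrite("pics/s1.png",p)
E
```

```text
t 8.5917 tcp [0.6441 0.2133 0.004 ] F [-0.2 -0.  -0. ]
jmax 1.2 t 9.45
-0.00026258871750658617
[ 0.735 -0.165] bay [-0.388 -0.042] hsv [ 27. 255. 106.]
[ 0.579 -0.035] bay [-0.219  0.071] hsv [21.  21.  47.5]
[ 0.531 -0.125] bay [-0.292  0.142] hsv [ 88. 255.  81.]
[ 0.496 -0.025] bay [-0.186  0.147] hsv [21. 20. 47.]
```

View pics/s1.png

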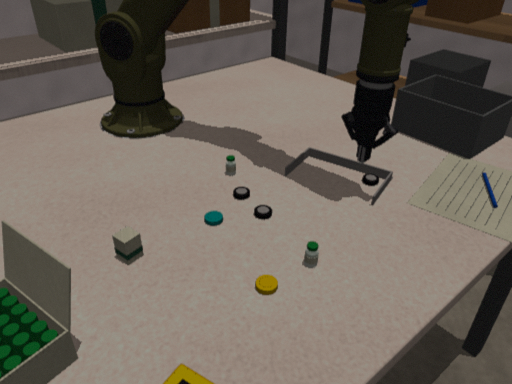

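The scene view shows the first disc lying flat inside the bay near the right wall at (371,180). Everything else is in place. Next come the other two.

Run:
```python
from h import *
push(np.array([.579,-.035]),(.03,-.02))
report()
push(np.array([.496,-.025]),(.0,.025))
s=get_state();ctrl.movep([.42,-.1,.25],s["eef_rot"])
report();print(get_state()["time"])
p,_=vision.grab_frame("scene");cv2.imwrite("pics/s2.png",p)
p,_=vision.grab_frame("top");cv2.imwrite("pics/t2.png",p)
```

```text
t 14.0 tcp [0.5933 0.1989 0.004 ] F [-0.2 -0.1  0.7]
jmax 0.41 t 14.8583
[ 0.734 -0.165] bay [-0.388 -0.042] hsv [ 27. 255. 107.]
[ 0.531 -0.126] bay [-0.292  0.142] hsv [ 88. 255.  82.]
[ 0.496 -0.025] bay [-0.186  0.147] hsv [20.5 21.  48. ]
t 18.925 tcp [0.5517 0.1585 0.0041] F [-0.4  0.1 -0.3]
jmax 0.38 t 19.7833
[ 0.735 -0.165] bay [-0.388 -0.042] hsv [ 27. 255. 132.]
[0.642 0.242] bay [ 0.029 -0.069] hsv [21. 21. 50.]
[0.594 0.228] bay [ 0.029 -0.019] hsv [20. 21. 50.]
[0.56  0.187] bay [-0.001  0.026] hsv [20. 21. 54.]
[ 0.531 -0.126] bay [-0.292  0.142] hsv [ 88. 253. 102.]
21.0583
```

View pics/s2.png

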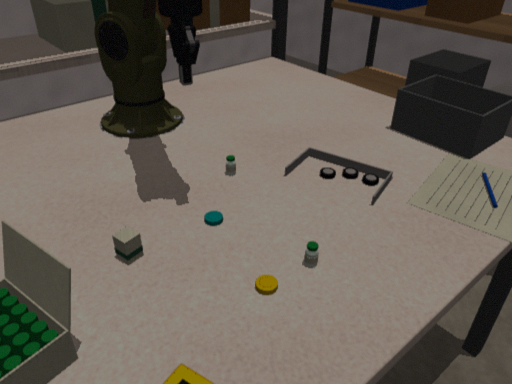

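View pics/t2.png

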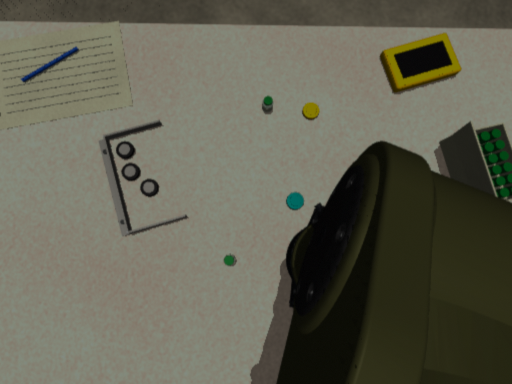

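Both views show all three black discs flat and well inside the bay (top: (125,150), (130,172), (149,188)). The vials, carton, yellow disc and turquoise disc haven't moved, and the arm is clear.

```bash
python3 -c "
from station import ticket
print(ticket.close_job())"
```

```text
the job is handed in; nothing more can be done
None
```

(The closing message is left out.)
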